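Load and wedge the heating blocks of a dry bath

ROBOT

A 6-joint arm with a two-finger parallel gripper is mounted at the origin on a cart in front of the work surface, level with it; the furniture and walls round the work are solid. World frame = base frame: x ahead of the robot, y to its left, z up, the work surface at z = 0. Lengths are in m, angles in rad, forces in N, time in s.
With the tool pointing down it reaches from about 0.375 to 0.9 m from the base axis. Payload 3.1 kg.
Tool frame: the origin (TCP) lies between the finger pads; the fingertips stand 22 mm ahead of it and the grasp point (between the pads) lies 3 mm ahead of it; z points along the fingers, y is the line along which they close (so a half turn about z gives the same grasp; the last joint's range is limited). The gripper opens to 87 mm and grips with 3 to 60 N. Pads are 19 mm wide; open, the fingers measure 117 mm over their backs; the gripper's body (75 mm by 190 mm) begins 51 mm behind the grasp point.
Start: joints at [-1.375, 0.527, 1.433, -0, 1.181, -0.178], TCP at [0.229, -0.582, 0.245] pointing down, gripper open.
Joint ranges: [-3.08, 3.08], [-0.75, 2.2], [0.22, 2.44], [-1.43, 4.57], [0, 2.65], [-2.85, 2.85]. Speed limits (rad/s): [2.79, 2.79, 3.14, 3.14, 3.14, 3.14].

INTERFACE

Orientations are given as a unit quaternion [x, y, z, w].
In Python, from rig import robot gives the robot as it stands.
- The arm moves only by the tool move_arm, never from a script. Its argument "series" is text: rows parted by semicolons, each of 6 numbers parted by spaces: the shift along the tool's x, y, z in mm, then the turn, a rotation vector about the tool's x, y, z in degrees. In form: dx dy dz ax ay az; .... A call has 1 to 8 rows; each row is the pose to reach, as a shift and turn from the pose commanded when the call began, along the tool's axes at that moment; what a row does not reach only later rows make up. A row lasts 1/12 s, in which the tool goes at most 41.7 mm and 7.16 degrees, less where a joint would pass 70% of its speed; a pose out of reach is approached as far as the arm can. A call with a gripper value outside its range is refused whole. "jaw" is the opening, from 0 (shut) to 1 (fully open), set as the call begins (left out, the last holds). The fingers move at their own pace and stop on an object; "newtons" is the grip in N (left out, the last holds). Time passes only in rows, so rows that repeat a pose let the fingers close. It gives the time, the measured TCP pose, the force, the opening and the grip force at its end, in the units of the state.
- robot.get_obs(): the state, without advancing time (a new reading comes with each control period).
- robot.camera(name): name is "side" or "top" or "wrist"; returns a dict with "img" (400x640x3 uint8, red, green, blue), "mtx" (3x3 intrinsics, pixels), "distortion" ([k1, k2, p1, p2, k3] as OpenCV has them; the pictures are not rectified), "world_to_cam" (4x4, takes a point from world to camera coordinates). Camera axes: x right, y down, z forward; pixel columns grow to the right and rows downward; lengths in m; the calibration is good to about 2 mm. A picture is of the moment at which its call begins. There is no depth.
- robot.hand_in(): hands the job in; it is judged then, once.
Trained networks look in a picture, given as the dict that the camera call returned (one of the last four; its "shot" number tells which), for a name from the list of things; names that differ only in an ending like _2 or _b are one class to them, and where a whole thing is asked for, a point or a joint stands for the part that bears it (a point fixed in the world has none). Each returns a list of dicts, best first, with "p" (0 to 1); they miss things now and then, are a little off and sometimes report something else, mostly with a low value. They report only what shows in the picture. A call takes as long as a camera call.
- robot.search_frame(picture, thing): "xyz" ([x, y, z] in m, in world coordinates, good to about 4 mm: the middle of the surface that is visible of it).
- robot.tip_of(picture, thing): "xyz" ([x, y, z] in m, in world coordinates, good to about 4 mm: a listed point, or the origin of a listed thing).
The state is a dict: "time": time; "q": joint angles; "joint_velocities": joint speeds; "joint_torque": joint torques, N m; "position": TCP position; "tool_rot": TCP orientation; "ft_force": force on the tool from outside, world axes, zero at the start; "moment": the same for the moment, N m; "grip_width": finger opening in m; "grip_force": force on a finger pad.
Only numpy, scipy, OpenCV 4.12 (cv2) and the standard library are available. Lean on these libraries where they do the work, as an engineer would, in place of code of your own. Each camera call takes 0.05 s, during which the arm holds its last target. There are 200 camera calls.

TASK

Move the three aluminium heating blocks from the parking rack into the channel of the dry bath, standing upright and close together in order of height: the tallest against the stop at the control box, the middle one next, the shortest towards the sloping end wall. Then put the white wedge, thin end down, into the gap left between the shortest block and the sloping wall and press it down until it jams and the whole row is tight. Leave the green tube rack, the pen cup and the sample box where they stand.

Things in the scene. Friction and masses are not known exactly. Their poses are not given: they have to be found in the camera images.
- block_tall: Tallest heating block, plain aluminium, 44 (its x) x 40 (its y) x 90 mm high, about 0.26 kg, with one large round well (27 mm) in its top. Origin: centre of the underside, z up.
- block_middle: Middle heating block, plain aluminium, 44 (x) x 40 (y) x 78 mm high, about 0.23 kg, with four medium wells (12 mm) in its top. Origin: centre of the underside, z up.
- block_short: Shortest heating block, plain aluminium, 44 (x) x 40 (y) x 66 mm high, about 0.2 kg, with nine small wells (6 mm) in its top. Origin: centre of the underside, z up.
- wedge: White plastic wedge standing thin end down, 44 mm wide (its x), 80 mm high, 0.08 kg. Origin: centre of the thin end's underside, z up. Thin end 8 mm thick (y -4 to +4 mm). The face at y = +4 mm is upright; the other leans out to -y by 4 mm per 10 mm of height, so the flat top spans y -36 to +4 mm. Grip across the 44 mm near the top, 12 mm to -y of the origin.
- parking_rack: Grey rack, 66 (x) x 212 (y) mm, fixed. Origin: centre of the underside. Three bays, 46 mm (y) x 52 mm, at y = +75, +25, -25 mm hold the blocks in any order; a slot at the -y end holds the wedge (origin at y = -58 mm), leaning on a sloping wall 51 mm high. Floor 6 mm up, bay walls up to 18 mm. Blocks and wedge have their x and y along the rack's.
- dry_bath: White block heater, 104 (x) x 228 (y) mm, fixed, with an aluminium channel along its y. Origin on the underside. Channel floor 30 mm up, 54 mm wide, side walls up to 48 mm with lips flaring out 8 mm. Fixed stop: face at y = +45 mm, 75 mm high; behind it the control box, 76 mm high. Sloping wall at the -y end. Tight row: block centres at y = +25, -15, -55 mm.
- wedge_seat (a point): Where the wedge's origin lies once jammed in a tight row: y = -79 mm, 36 mm up in the bath's frame (axes as the bath's). Sloping wall beside it: face 4 mm to -y here, leaning to -y 4 mm per 10 mm, up to 85 mm above the bath's underside. Wedge +y points to the stop. 1 mm of gap in the row holds the wedge 2.5 mm higher; pressing it (5 to 20 N) closes the gaps, and it stays.
- rack_lime: Green moulded tube rack, empty, 64 x 58 x 92 mm, loose bystander. Origin: centre of the underside.
- pen_cup: Black pen cup with pens, 75 mm across, 152 mm high, loose bystander. Origin: centre of the underside.
- sample_box: White flat sample box, 162 (x) x 112 (y) x 53 mm, loose bystander. Origin: centre of the underside.

How it is judged:
On the way, in this order (a step that is already met when the one before it is completed fails the run):
1. the three blocks stand in the channel in the right order, close together, the wedge not yet home (y of block_tall in the frame of dry_bath between 0.006 and 0.031 m and x of block_tall in the frame of dry_bath between -0.01 and 0.01 m and z of block_tall in the frame of dry_bath between 0.025 and 0.035 m and angle between each of block_tall, block_middle, block_short's own z axis and vertical below 0.2 rad and angle between the x axis of each of block_tall, block_middle, block_short and the x axis of dry_bath, either way round below 0.12 rad and y of block_middle in the frame of dry_bath between -0.034 and -0.009 m and x of block_middle in the frame of dry_bath between -0.01 and 0.01 m and z of block_middle in the frame of dry_bath between 0.025 and 0.035 m and y of block_short in the frame of dry_bath between -0.074 and -0.049 m and x of block_short in the frame of dry_bath between -0.01 and 0.01 m and z of block_short in the frame of dry_bath between 0.025 and 0.035 m and not (z of wedge in the frame of dry_bath between 0.028 and 0.045 m and y of wedge in the frame of dry_bath between -0.088 and -0.07 m and x of wedge in the frame of dry_bath between -0.01 and 0.01 m and angle between wedge's own z axis and vertical below 0.12 rad)), for 0.2 s.
2. the wedge is home in the last gap (z of wedge in the frame of dry_bath between 0.028 and 0.045 m and y of wedge in the frame of dry_bath between -0.088 and -0.07 m and x of wedge in the frame of dry_bath between -0.01 and 0.01 m and angle between wedge's own z axis and vertical below 0.12 rad), for 0.2 s.
At the end, for the whole second after the job is handed in: All three blocks stand upright and square on the channel floor, each within 6 mm of its place in the tight row (tallest at the stop, shortest at the wedge); the wedge is upright in the last gap, its thin end at most 15 mm above the channel floor (jammed: 6 mm); all at rest (all of step 2 and y of block_tall in the frame of dry_bath between 0.019 and 0.031 m and x of block_tall in the frame of dry_bath between -0.01 and 0.01 m and z of block_tall in the frame of dry_bath between 0.025 and 0.035 m and angle between each of block_tall, block_middle, block_short's own z axis and vertical below 0.08 rad and angle between the x axis of each of block_tall, block_middle, block_short and the x axis of dry_bath, either way round below 0.12 rad and linear speed of each of block_tall, block_middle, block_short, wedge below 0.02 m/s and angular speed of each of block_tall, block_middle, block_short, wedge below 0.2 rad/s and y of block_middle in the frame of dry_bath between -0.021 and -0.009 m and x of block_middle in the frame of dry_bath between -0.01 and 0.01 m and z of block_middle in the frame of dry_bath between 0.025 and 0.035 m and y of block_short in the frame of dry_bath between -0.061 and -0.049 m and x of block_short in the frame of dry_bath between -0.01 and 0.01 m and z of block_short in the frame of dry_bath between 0.025 and 0.035 m); the robot touches nothing.
It fails at once if the green tube rack is knocked over or shifted more than 30 mm (distance of rack_lime from where it was at the start of the episode above 0.03 m or angle between rack_lime's own z axis and vertical above 0.3 rad).
It fails at once if the pen cup is knocked over or shifted more than 30 mm (distance of pen_cup from where it was at the start of the episode above 0.03 m or angle between pen_cup's own z axis and vertical above 0.3 rad).
It fails at once if the sample box is knocked over or shifted more than 30 mm (distance of sample_box from where it was at the start of the episode above 0.03 m or angle between sample_box's own z axis and vertical above 0.3 rad).
It also fails if it takes over 128 s, if anything falls off the work surface, if the arm or the gripper's body presses on something with over 40 N, if the wrist force passes 120 N, or if a joint passes its speed limit or range.

## Working session

There is one attempt and no reset: what is moved stays moved. The work goes in short steps, Python scripts to look and compute and a tool call to move; the robot and the scene stay as the last step left them, time stands still between calls to the robot, and variables do not carry over. Pictures are saved under pics/ and viewed, at most 14 in all, crops included, and the job is handed in when it is done.

Besides the shell and the picture viewer there is one more tool, called as name(argument=value, ...), one argument or row to a line, values as JSON. move_arm: Moves the arm, as the interface text tells. Its arguments: {"type":"object","properties":{"series":{"type":"string"},"jaw":{"type":"number"},"newtons":{"type":"number"}},"required":["series"]}

```bash
mkdir -p pics; ls; python3 - <<'E'
from rig import robot
import cv2,numpy as np
o=robot.get_obs();print(o['time'],o['position'],o['tool_rot'])
names="block_tall block_middle block_short wedge parking_rack dry_bath wedge_seat rack_lime pen_cup sample_box".split()
for c in ['side','top']:
    p=robot.camera(c);cv2.imwrite(f'pics/{c}0.png',p['img'][:,:,::-1])
    for n in names:
        for f in ['tip_of']:
            r=getattr(robot,f)(p,n)[:2]
            print(c,n,f,[(np.round(a['xyz'],3).tolist(),round(a['p'],2)) for a in r])
E
```

```text
pics
0.0 [ 0.22868168 -0.58093526  0.24357416] [ 9.82496117e-01  1.86279972e-01 -2.26427113e-05 -1.07294518e-03]
side block_tall tip_of [([0.474, 0.199, 0.007], 0.8), ([0.6, -0.01, 0.001], 0.67)]
side block_middle tip_of [([0.468, 0.252, 0.01], 0.88), ([0.48, 0.117, 0.004], 0.72)]
side block_short tip_of [([0.475, 0.151, 0.008], 0.67)]
side wedge tip_of [([0.481, 0.121, 0.006], 0.44)]
side parking_rack tip_of [([0.478, 0.18, -0.001], 0.61), ([0.392, 0.496, 0.0], 0.58)]
side dry_bath tip_of [([0.485, -0.217, -0.001], 0.59)]
side wedge_seat tip_of [([0.468, -0.294, 0.033], 0.91), ([0.48, 0.118, 0.004], 0.17)]
side rack_lime tip_of [([0.598, -0.009, 0.002], 0.56)]
side pen_cup tip_of []
side sample_box tip_of [([0.393, 0.494, -0.002], 0.9)]
top block_tall tip_of [([0.476, 0.201, 0.004], 0.77)]
top block_middle tip_of [([0.471, 0.249, 0.003], 0.46)]
top block_short tip_of [([0.478, 0.153, 0.008], 0.77), ([0.452, -0.478, 0.003], 0.38)]
top wedge tip_of [([0.482, 0.118, 0.009], 0.44)]
top parking_rack tip_of [([0.473, 0.176, 0.001], 0.92), ([0.476, 0.2, 0.004], 0.58)]
top dry_bath tip_of [([0.485, -0.212, -0.003], 0.89)]
top wedge_seat tip_of [([0.464, -0.288, 0.035], 0.97)]
top rack_lime tip_of [([0.594, -0.006, -0.004], 0.82)]
top pen_cup tip_of [([0.398, 0.494, -0.001], 0.69), ([0.457, -0.478, 0.002], 0.67)]
top sample_box tip_of [([0.394, 0.498, 0.002], 0.7)]
```

View pics/side0.png

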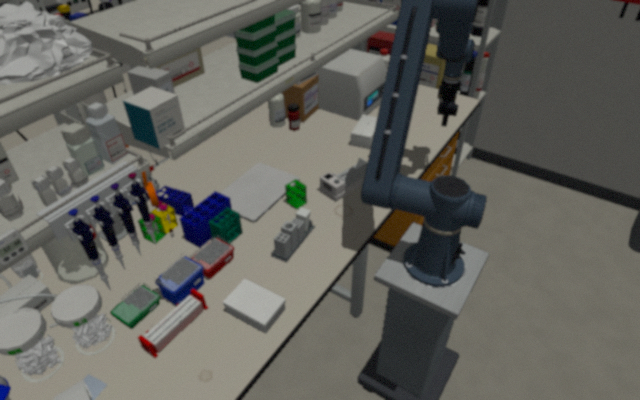

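View pics/top0.png

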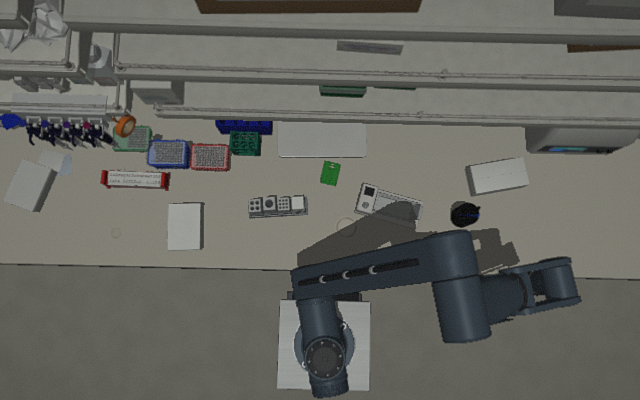

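The side view (too coarse) shows the rack left of the bath at about (292,235) and the bath at (333,185). In the top view, the four-well block is at (255,205), the one-well block at (270,203), the nine-well block at (284,202), and the white wedge at (297,202). The bath runs (360,190)–(422,215) with its control box on the left, the +y end. This agrees with the networks: rack yaw is about +4.7° and bath yaw about -14°.

```bash
cat > h.py <<'E'
import numpy as np,cv2
from rig import robot
from scipy.spatial.transform import Rotation as R
def row(x,y,z,yaw):
    """grasp point target (world m), yaw deg of tool x; row in tool axes"""
    o=robot.get_obs();Rt=R.from_quat(o['tool_rot']);p=np.array(o['position'])
    c,s=np.cos(np.radians(yaw)),np.sin(np.radians(yaw))
    Rg=R.from_matrix(np.array([[c,s,0],[s,-c,0],[0,0,-1]]))
    d=Rt.inv().apply(np.array([x,y,z+.003])-p)*1000
    a=np.degrees((Rt.inv()*Rg).as_rotvec())
    print('t',round(o['time'],2),'row',np.round(d,1),np.round(a,1),'rows>=',round(max(np.linalg.norm(d)/41.7,np.linalg.norm(a)/7.16),1))
def px(p,X):
    w=p['world_to_cam'];return cv2.projectPoints(np.float64(X).reshape(-1,1,3),cv2.Rodrigues(w[:3,:3])[0],w[:3,3],p['mtx'],np.float64(p['distortion']))[0][:,0]
def ray(p,u,v):
    w=p['world_to_cam'];n=cv2.undistortPoints(np.float64([[[u,v]]]),p['mtx'],np.float64(p['distortion']))[0,0]
    Rw=w[:3,:3];return -Rw.T@w[:3,3],Rw.T@np.array([n[0],n[1],1])
def atz(p,u,v,z):
    c,d=ray(p,u,v);return c+d*(z-c[2])/d[2]
E
python3 - <<'E'
from h import *
row(.475,.175,.25,94.7)
E
```

```text
t 1.1 row [ 506.1 -613.9   -8.5] [ -0.    0.  -73.2] rows>= 19.1
```

move_arm(
  series="200 -245 -8 0 0 0;200 -245 -8 0 0 0;200 -245 -8 0 0 0;200 -245 -8 0 0 0;200 -245 -8 0 0 0;200 -245 -8 0 0 0;200 -245 -8 0 0 0;200 -245 -8 0 0 0",
  jaw=1,
  newtons=25,
)

```text
time: 1.77
position: [0.3251, -0.276, 0.2526]
tool_rot: [0.982, 0.187, -0.0, -0.001]
ft_force: [0.5, -0.3, -0.2]
grip_width: 0.0871
grip_force: 0.0
```

```bash
python3 - <<'E'
from h import *
row(.475,.175,.25,94.7)
E
```

```text
t 1.77 row [ 305.1 -364.4    0.7] [ -0.1  -0.1 -73.2] rows>= 11.4
```

move_arm(
  series="305 -364 0 0 0 -73;305 -364 0 0 0 -73;305 -364 0 0 0 -73;305 -364 0 0 0 -73;305 -364 0 0 0 -73;305 -364 0 0 0 -73;305 -364 0 0 0 -73;305 -364 0 0 0 -73",
)

```text
time: 2.43
position: [0.4313, 0.0379, 0.253]
tool_rot: [0.771, 0.637, 0.0, 0.0]
ft_force: [0.7, -0.4, 0.5]
grip_width: 0.0869
grip_force: 0.0
```

```bash
python3 - <<'E'
from h import *
row(.475,.175,.25,94.7)
E
```

```text
t 2.43 row [142.9  17.   -0. ] [  0.1   0.  -15.6] rows>= 3.5
```

move_arm(
  series="143 17 0 0 0 -15.6;143 17 0 0 0 -15.6;143 17 0 0 0 -15.6;143 17 0 0 0 -15.6;143 17 0 0 0 -15.6;143 17 0 0 0 -15.6",
)

```text
time: 2.93
position: [0.4753, 0.1735, 0.2524]
tool_rot: [0.679, 0.735, -0.0, 0.0]
ft_force: [-1.0, 0.0, 0.4]
grip_width: 0.087
grip_force: 0.0
```

```bash
python3 - <<'E'
from h import *
p=robot.camera('wrist');cv2.imwrite('pics/w1.png',p['img'][:,:,::-1])
o=robot.get_obs();print(o['position'],o['tool_rot'])
for n in ['block_tall','block_middle','block_short','wedge','parking_rack']:
    for f in ['tip_of','search_frame']:
        print(n,f,[(np.round(a['xyz'],4).tolist(),round(a['p'],2)) for a in getattr(robot,f)(p,n)[:2]])
# predicted corners of block tops / rack
def fr(x,y,th):
    c,s=np.cos(th),np.sin(th);return lambda q:[x+c*q[0]-s*q[1],y+s*q[0]+c*q[1],q[2]]
F=fr(.4755,.177,np.radians(4.7))
img=p['img'][:,:,::-1].copy()
for y,h in [(75,84),(25,96),(-25,72)]:
    q=px(p,[F([a,y/1000+b,h/1000]) for a,b in [(-.022,-.02),(.022,-.02),(.022,.02),(-.022,.02)]])
    cv2.polylines(img,[np.int32(q)],True,(0,0,255),1)
q=px(p,[F([a,b,.018]) for a,b in [(-.033,-.106),(.033,-.106),(.033,.106),(-.033,.106)]])
cv2.polylines(img,[np.int32(q)],True,(0,255,0),1)
cv2.imwrite('pics/w1o.png',img)
E
```

```text
[0.474907   0.17251202 0.25232917] [ 6.79262649e-01  7.33894993e-01 -6.16692183e-04 -1.17253499e-04]
block_tall tip_of [([0.4695, 0.2011, 0.0057], 0.69), ([0.4797, 0.121, 0.0077], 0.69)]
block_tall search_frame [([0.4721, 0.2054, 0.0934], 0.64)]
block_middle tip_of [([0.4703, 0.2508, 0.0028], 0.7)]
block_middle search_frame [([0.4716, 0.2508, 0.0805], 0.75), ([0.4702, 0.2012, 0.0934], 0.59)]
block_short tip_of [([0.4765, 0.1533, 0.0038], 0.61)]
block_short search_frame [([0.4744, 0.1551, 0.0692], 0.68)]
wedge tip_of [([0.4824, 0.1185, 0.0036], 0.88)]
wedge search_frame [([0.4774, 0.1181, 0.0856], 0.83)]
parking_rack tip_of []
parking_rack search_frame [([0.4554, 0.2179, 0.0202], 0.85)]
```

View pics/w1o.png

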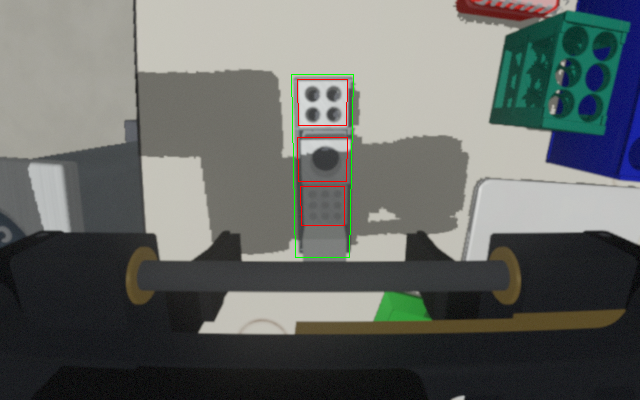

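The overlay fits: four-well top at (322,103), one-well top at (324,160), nine-well top at (323,206), and the rack outline. The rack frame (0.4755, 0.177, 4.7°) and heights hold. I'm grasping the tall block.

```bash
python3 - <<'E'
from h import *
row(.4735,.202,.13,94.7)
row(.4735,.202,.082,94.7)
E
```

```text
t 3.48 row [ 29.8   0.2 119.7] [ 0.  -0.  -0.4] rows>= 3.0
t 3.48 row [ 29.8   0.2 167.7] [ 0.  -0.  -0.4] rows>= 4.1
```

move_arm(
  series="30 0 40 0 0 -0.4;30 0 80 0 0 -0.4;30 0 115 0 0 -0.4;30 0 140 0 0 -0.4;30 0 160 0 0 -0.4;30 0 168 0 0 -0.4;30 0 168 0 0 -0.4",
)

```text
time: 4.07
position: [0.4721, 0.2023, 0.0828]
tool_rot: [0.677, 0.736, -0.002, -0.001]
ft_force: [0.4, -0.5, 0.5]
grip_width: 0.0873
grip_force: 0.0
```

move_arm(
  series="0 0 0 0 0 0;0 0 0 0 0 0;0 0 0 0 0 0;0 0 0 0 0 0;0 0 0 0 0 0;0 0 0 0 0 0",
  jaw=0,
  newtons=25,
)

```text
time: 4.57
position: [0.4735, 0.2027, 0.0853]
tool_rot: [0.677, 0.736, 0.001, 0.0]
ft_force: [0.2, -1.0, -0.2]
grip_width: 0.0547
grip_force: 0.0
```

move_arm(
  series="0 0 0 0 0 0;0 0 0 0 0 0;0 0 0 0 0 0;0 0 0 0 0 0;0 0 0 0 0 0",
)

```text
time: 4.98
position: [0.474, 0.2028, 0.0849]
tool_rot: [0.677, 0.736, 0.001, 0.001]
ft_force: [0.8, 0.6, 3.2]
grip_width: 0.0439
grip_force: 24.9
```

move_arm(
  series="0 0 -20 0 0 0;0 0 -50 0 0 0;0 0 -90 0 0 0;0 0 -120 0 0 0;0 0 -120 0 0 0;0 0 -120 0 0 0",
)

```text
time: 5.48
position: [0.4731, 0.2027, 0.2053]
tool_rot: [0.677, 0.736, 0.001, 0.0]
ft_force: [-0.0, -0.7, -2.9]
grip_width: 0.044
grip_force: 24.9
```

```bash
python3 - <<'E'
from h import *
o=robot.get_obs();print(o['grip_width'],o['grip_force'])
row(.480,-.07,.2,76)
E
```

```text
0.043962841773866314 24.881828874349594
t 5.48 row [-272.3  -15.8    2.2] [ 0.1 -0.  18.8] rows>= 6.5
```

move_arm(
  series="-275 -16 -30 0 0 18.7;-275 -16 -30 0 0 18.7;-275 -16 -30 0 0 18.7;-275 -16 -30 0 0 18.7;-275 -16 -30 0 0 18.7;-275 -16 -30 0 0 18.7;-275 -16 -30 0 0 18.7;-275 -16 -30 0 0 18.7",
)

```text
time: 6.15
position: [0.4799, -0.0778, 0.2327]
tool_rot: [0.789, 0.614, -0.001, -0.0]
ft_force: [0.6, 0.4, -3.3]
grip_width: 0.0441
grip_force: 25.0
```

```bash
python3 - <<'E'
from h import *
row(.480,-.24,.24,76)
E
```

```text
t 6.15 row [-157.2   40.   -10. ] [-0.1  0.1 -0.2] rows>= 3.9
```

move_arm(
  series="-157 40 -10 0 0 0;-157 40 -10 0 0 0;-157 40 -10 0 0 0;-157 40 -10 0 0 0;-157 40 -10 0 0 0;-157 40 -10 0 0 0;-157 40 -10 0 0 0",
)

```text
time: 6.73
position: [0.4794, -0.233, 0.242]
tool_rot: [0.788, 0.616, -0.001, -0.003]
ft_force: [-0.2, 0.2, -3.5]
grip_width: 0.0438
grip_force: 25.0
```

```bash
cat > bath.py <<'E'
from h import *
import sys
def fr(x,y,th):
    c,s=np.cos(th),np.sin(th);return lambda q:[x+c*q[0]-s*q[1],y+s*q[0]+c*q[1],q[2]]
def draw(p,x,y,deg,name):
    F=fr(x,y,np.radians(deg));img=p['img'][:,:,::-1].copy()
    def rect(x0,x1,y0,y1,z,col):
        q=px(p,[F([a,b,z]) for a,b in [(x0,y0),(x1,y0),(x1,y1),(x0,y1)]]);cv2.polylines(img,[np.int32(q*4)],True,col,1,cv2.LINE_AA,2)
    rect(-.027,.027,-.083,.045,.048,(0,0,255))
    rect(-.027,.027,-.083,.045,.030,(0,255,0))
    rect(-.052,.052,-.114,.114,.0,(255,0,0))
    rect(-.027,.027,.045,.05,.075,(255,0,255))
    cv2.imwrite(name,img)
E
python3 - <<'E'
from bath import *
for k in range(2):
    p=robot.camera('wrist')
    for n in ['dry_bath','wedge_seat']:
        print(n,[(np.round(a['xyz'],4).tolist(),round(a['p'],2)) for a in robot.tip_of(p,n)[:2]])
draw(p,.485,-.2145,-14,'pics/b1.png')
E
```

```text
dry_bath [([0.4795, -0.2137, -0.002], 0.58)]
wedge_seat []
dry_bath [([0.4821, -0.2137, -0.0026], 0.94)]
wedge_seat []
```

View pics/b1.png

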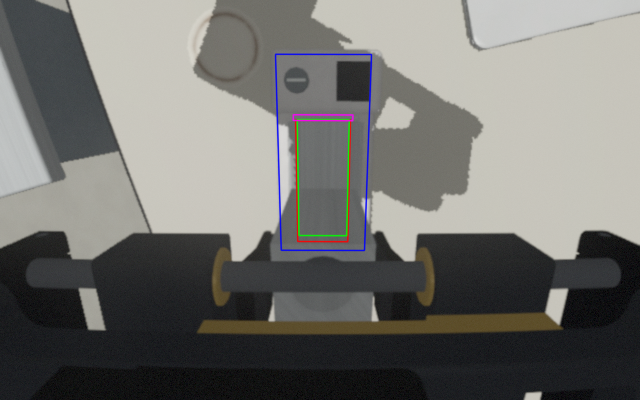

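```bash
python3 - <<'E'
from bath import *
p=robot.camera('wrist')
np.save('pics/b.npy',p['img'])
F=fr(.485,-.2145,np.radians(-14))
print(np.round(px(p,[F(q) for q in [(-.027,.045,.075),(.027,.045,.075),(-.052,.114,.076),(.052,.114,.076),(-.052,.114,0),(.052,.114,0)]]),1))
im=cv2.resize(p['img'][40:200,250:410,::-1],None,fx=3.7,fy=3.7,interpolation=cv2.INTER_CUBIC)
cv2.imwrite('pics/b2.png',cv2.convertScaleAbs(im,alpha=1.6))
E
```

```text
[[291.5 119.1]
 [351.  119.3]
 [261.2  37.9]
 [381.7  38.2]
 [273.8  53. ]
 [369.7  53.3]]
```

View pics/b2.png

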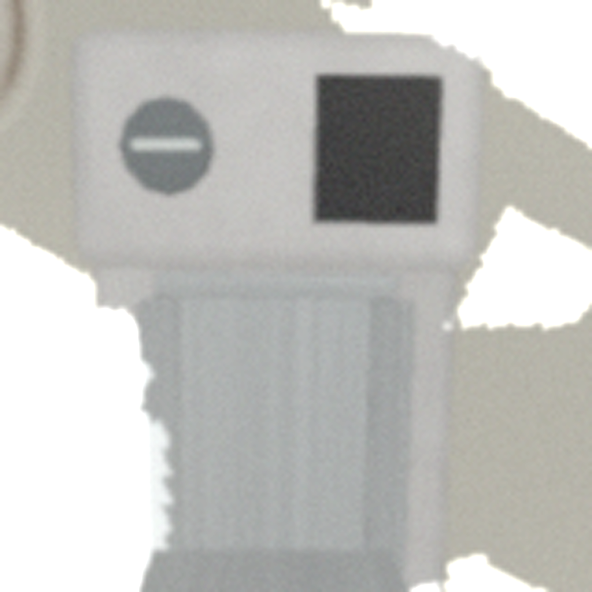

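The crop shows the control box top at about (270–382, 50–112), the stop's front edge at row ~120, and the channel lips centred at column ~325. That is within 1–3 mm of the estimate, so I take the bath at (0.4855, -0.215, -14°).

```bash
python3 - <<'E'
from bath import *
F=fr(.4855,-.215,np.radians(-14))
x,y,_=F([0,.0235,0]);row(x,y,.2,76);row(x,y,.108,76)
E
```

```text
t 7.08 row [42.7 -0.2 41.5] [-0.  -0.   0.2] rows>= 1.4
t 7.08 row [ 42.7  -0.2 133.5] [-0.  -0.   0.2] rows>= 3.4
```

move_arm(
  series="30 0 30 0 0 0;43 0 45 0 0 0;43 0 60 0 0 0;43 0 80 0 0 0;43 0 100 0 0 0;43 0 115 0 0 0;43 0 125 0 0 0;43 0 125 0 0 0",
)

```text
time: 7.75
position: [0.4906, -0.1921, 0.1178]
tool_rot: [0.787, 0.616, -0.001, -0.002]
ft_force: [-1.0, -0.2, -2.9]
grip_width: 0.0438
grip_force: 25.0
```

```bash
python3 - <<'E'
from bath import *
F=fr(.4855,-.215,np.radians(-14))
x,y,_=F([0,.0235,0]);row(x,y,.1065,76);print(robot.get_obs()['ft_force'])
E
```

```text
t 7.75 row [0.1 0.6 8.3] [-0.2 -0.1  0.1] rows>= 0.2
[-1.02565211 -0.24647957 -2.89892185]
```

move_arm(
  series="0 0 4 0 0 0;0 0 8 0 0 0;0 0 9 0 0 0;0 0 9 0 0 0",
)

```text
time: 8.08
position: [0.4917, -0.1932, 0.1109]
tool_rot: [0.788, 0.616, 0.0, 0.0]
ft_force: [-0.2, -0.1, -2.7]
grip_width: 0.0437
grip_force: 25.0
```

move_arm(
  series="0 0 1 0 0 0;0 0 2 0 0 0;0 0 2.5 0 0 0;0 0 2.5 0 0 0",
)

```text
time: 8.42
position: [0.4919, -0.1932, 0.1093]
tool_rot: [0.788, 0.616, 0.0, 0.001]
ft_force: [0.1, 1.6, 3.5]
grip_width: 0.0439
grip_force: 25.0
```

move_arm(
  series="0 0 0 0 0 0;0 0 0 0 0 0;0 0 0 0 0 0;0 0 -30 0 0 0;0 0 -70 0 0 0;0 0 -110 0 0 0;0 0 -110 0 0 0;0 0 -110 0 0 0",
  jaw=0.8,
)

```text
time: 9.08
position: [0.493, -0.194, 0.2206]
tool_rot: [0.788, 0.616, 0.001, 0.003]
ft_force: [-0.2, 1.0, -0.4]
grip_width: 0.0693
grip_force: 0.0
```

```bash
python3 - <<'E'
from bath import *
p=robot.camera('wrist')
for f in ['tip_of','search_frame']:
  print([(np.round(a['xyz'],4).tolist(),round(a['p'],2)) for a in getattr(robot,f)(p,'block_tall')[:2]])
F=fr(.4755,.177,np.radians(4.7));x,y,_=F([0,.075,0]);row(x,y,.17,94.7)
E
```

```text
[([0.4877, -0.1895, 0.0267], 0.67)]
[([0.4885, -0.1911, 0.1199], 0.84)]
t 9.23 row [ 426.  -127.4   44.6] [ -0.1  -0.1 -18.6] rows>= 10.7
```

move_arm(
  series="426 -127 15 0 0 -18.6;426 -127 15 0 0 -18.6;426 -127 15 0 0 -18.6;426 -127 15 0 0 -18.6;426 -127 15 0 0 -18.6;426 -127 15 0 0 -18.6;426 -127 15 0 0 -18.6;426 -127 15 0 0 -18.6",
)

```text
time: 9.9
position: [0.4743, 0.1415, 0.205]
tool_rot: [0.678, 0.735, -0.001, -0.001]
ft_force: [1.5, 0.3, 0.1]
grip_width: 0.0696
grip_force: 0.0
```

```bash
python3 - <<'E'
from bath import *
F=fr(.4755,.177,np.radians(4.7));x,y,_=F([0,.075,0]);row(x,y,.12,94.7);row(x,y,.070,94.7)
E
```

```text
t 9.9 row [110.2   4.3  82. ] [-0.2 -0.  -0.1] rows>= 3.3
t 9.9 row [110.2   4.5 132. ] [-0.2 -0.  -0.1] rows>= 4.1
```

move_arm(
  series="40 2 5 0 0 0;80 3 20 0 0 0;110 4 50 0 0 0;110 4 80 0 0 0;110 4 110 0 0 0;110 4 125 0 0 0;110 4 132 0 0 0;110 4 132 0 0 0",
)

```text
time: 10.57
position: [0.4689, 0.2491, 0.0719]
tool_rot: [0.678, 0.735, -0.003, -0.002]
ft_force: [0.2, 0.4, 0.3]
grip_width: 0.0693
grip_force: 0.0
```

move_arm(
  series="0 0 0 0 0 0;0 0 0 0 0 0;0 0 0 0 0 0;0 0 0 0 0 0;0 0 0 0 0 0;0 0 0 0 0 0;0 0 0 0 0 0;0 0 0 0 0 0",
  jaw=0,
)

```text
time: 11.23
position: [0.4706, 0.2496, 0.0757]
tool_rot: [0.678, 0.735, -0.0, -0.0]
ft_force: [-2.4, 0.0, 6.6]
grip_width: 0.0436
grip_force: 24.8
```

move_arm(
  series="0 0 -20 0 0 0;0 0 -50 0 0 0;0 0 -90 0 0 0;0 0 -125 0 0 0;0 0 -125 0 0 0;0 0 -125 0 0 0",
)

```text
time: 11.73
position: [0.4724, 0.2501, 0.2018]
tool_rot: [0.678, 0.735, 0.002, 0.002]
ft_force: [-0.2, -0.9, -2.7]
grip_width: 0.0439
grip_force: 24.8
```

```bash
python3 - <<'E'
from bath import *
F=fr(.4855,-.215,np.radians(-14))
x,y,_=F([0,-.021,0]);row(x,y,.2,76)
E
```

```text
t 11.73 row [-484.5  -31.5   -1.9] [ 0.3 -0.1 18.7] rows>= 11.6
```

move_arm(
  series="-484 -31 -25 0 0 18.7;-484 -31 -25 0 0 18.7;-484 -31 -25 0 0 18.7;-484 -31 -25 0 0 18.7;-484 -31 -25 0 0 18.7;-484 -31 -25 0 0 18.7;-484 -31 -25 0 0 18.7;-484 -31 -25 0 0 18.7",
)

```text
time: 12.4
position: [0.475, -0.0846, 0.215]
tool_rot: [0.788, 0.615, -0.001, -0.002]
ft_force: [0.5, 0.7, -3.1]
grip_width: 0.0439
grip_force: 24.9
```

```bash
python3 - <<'E'
from bath import *
F=fr(.4855,-.215,np.radians(-14))
x,y,_=F([0,-.021,0]);row(x,y,.22,76)
E
```

```text
t 12.4 row [-145.    41.8   -8.3] [-0.3 -0.  -0. ] rows>= 3.6
```

move_arm(
  series="-145 42 -8 0 0 0;-145 42 -8 0 0 0;-145 42 -8 0 0 0;-145 42 -8 0 0 0;-145 42 -8 0 0 0;-145 42 -8 0 0 0;-145 42 -8 0 0 0;-145 42 -8 0 0 0",
)

```text
time: 13.07
position: [0.4813, -0.2321, 0.2235]
tool_rot: [0.788, 0.616, -0.0, -0.002]
ft_force: [0.5, -1.2, -2.3]
grip_width: 0.0441
grip_force: 24.9
```

```bash
python3 - <<'E'
from bath import *
F=fr(.4855,-.215,np.radians(-14))
x,y,_=F([0,-.021,0]);row(x,y,.1,76)
p=robot.camera('wrist')
for n in ['block_tall','block_middle']:
  for f in ['tip_of','search_frame']:
    r=getattr(robot,f)(p,n)[:2];print(n,[(np.round(a['xyz'],4).tolist(),round(a['p'],2)) for a in r])
img=p['img'][:,:,::-1].copy()
for y0 in (.0235,.025):
  q=px(p,[F([a,y0+b,.12]) for a,b in [(-.022,-.02),(.022,-.02),(.022,.02),(-.022,.02)]])
  cv2.polylines(img,[np.int32(q)],True,(0,0,255),1)
q=px(p,[F([a,.045,.075]) for a in (-.027,.027)]);cv2.polylines(img,[np.int32(q)],True,(255,0,255),1)
cv2.imwrite('pics/c1.png',cv2.resize(img[20:260,200:440],None,fx=2.5,fy=2.5,interpolation=cv2.INTER_CUBIC))
E
```

```text
t 13.07 row [ -3.7   0.4 120.5] [-0.2 -0.1  0. ] rows>= 2.9
block_tall [([0.4886, -0.1918, 0.0265], 0.83)]
block_tall [([0.4896, -0.1923, 0.1172], 0.86)]
block_middle []
block_middle []
```

View pics/c1.png

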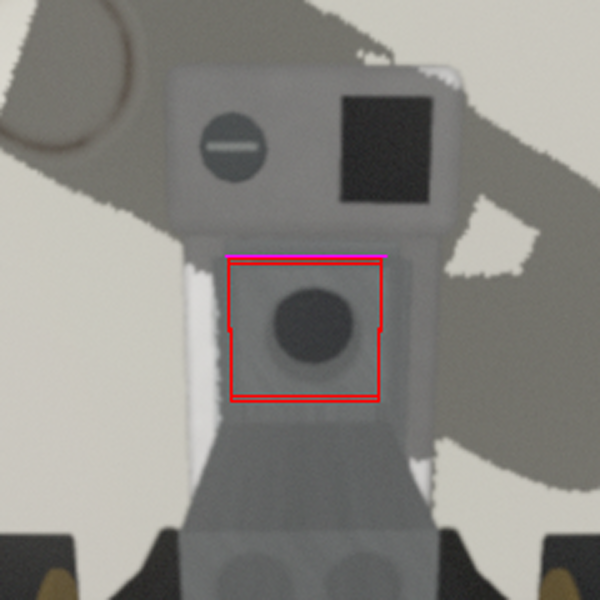

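The picture shows the tall block standing square in the channel with its well at crop (313,325). It sits about 3 px right of the prediction, the same offset the bath itself showed, so this is camera bias and the block is centred. Lowering the middle block.

move_arm(
  series="-4 0 0 0 0 0;-4 0 25 0 0 0;-4 0 55 0 0 0;-4 0 85 0 0 0;-4 0 105 0 0 0;-4 0 115 0 0 0;-4 0 118 0 0 0;-4 0 118 0 0 0",
)

```text
time: 13.98
position: [0.4816, -0.238, 0.1067]
tool_rot: [0.788, 0.615, -0.0, -0.0]
ft_force: [-0.6, -1.0, -1.5]
grip_width: 0.0439
grip_force: 24.9
```

move_arm(
  series="0 0 2 0 0 0;0 0 4 0 0 0;0 0 5 0 0 0;0 0 5 0 0 0",
)

```text
time: 14.32
position: [0.4818, -0.2381, 0.1026]
tool_rot: [0.788, 0.615, 0.0, 0.001]
ft_force: [0.0, 0.0, -2.8]
grip_width: 0.0437
grip_force: 24.9
```

move_arm(
  series="0 0 1 0 0 0;0 0 2 0 0 0;0 0 3 0 0 0;0 0 3 0 0 0",
)

```text
time: 14.65
position: [0.4817, -0.2379, 0.0997]
tool_rot: [0.788, 0.615, 0.0, 0.0]
ft_force: [-0.6, 2.0, 2.8]
grip_width: 0.0436
grip_force: 24.9
```

move_arm(
  series="1 0 -0.3 0 0 0;2 0 -0.3 0 0 0;3 0 -0.3 0 0 0;3 0 -0.3 0 0 0",
)

```text
time: 14.98
position: [0.4827, -0.2356, 0.0996]
tool_rot: [0.788, 0.616, -0.0, 0.001]
ft_force: [-0.4, -1.9, 1.1]
grip_width: 0.0439
grip_force: 24.8
```

move_arm(
  series="0 0 0 0 0 0;0 0 0 0 0 0;0 0 0 0 0 0;0 0 -30 0 0 0;0 0 -70 0 0 0;0 0 -110 0 0 0;0 0 -120 0 0 0;0 0 -120 0 0 0",
  jaw=0.8,
)

```text
time: 15.65
position: [0.4841, -0.236, 0.2227]
tool_rot: [0.788, 0.616, 0.001, 0.004]
ft_force: [0.5, 0.1, -0.3]
grip_width: 0.0691
grip_force: 0.0
```

```bash
python3 - <<'E'
from bath import *
F=fr(.4755,.177,np.radians(4.7));x,y,_=F([0,-.025,0]);row(x,y,.18,94.7)
E
```

```text
t 15.65 row [ 375.1 -100.6   37.9] [  0.4   0.2 -18.7] rows>= 9.4
```

move_arm(
  series="375 -100 30 0 0 -18.7;375 -100 30 0 0 -18.7;375 -100 30 0 0 -18.7;375 -100 30 0 0 -18.7;375 -100 30 0 0 -18.7;375 -100 30 0 0 -18.7;375 -100 30 0 0 -18.7;375 -100 30 0 0 -18.7",
)

```text
time: 16.32
position: [0.4749, 0.0994, 0.1915]
tool_rot: [0.678, 0.735, -0.001, -0.002]
ft_force: [0.7, 0.3, -0.3]
grip_width: 0.0695
grip_force: 0.0
```

```bash
python3 - <<'E'
from bath import *
F=fr(.4755,.177,np.radians(4.7));x,y,_=F([0,-.025,0]);row(x,y,.058,94.7)
E
```

```text
t 16.32 row [ 52.2   7.5 130.5] [-0.3 -0.  -0.1] rows>= 3.4
```

move_arm(
  series="30 5 0 0 0 0;52 7 20 0 0 0;52 7 50 0 0 0;52 7 80 0 0 0;52 7 105 0 0 0;52 7 122 0 0 0;52 7 130 0 0 0;52 7 130 0 0 0",
)

```text
time: 16.98
position: [0.4771, 0.1496, 0.0606]
tool_rot: [0.678, 0.735, -0.003, -0.002]
ft_force: [-1.4, 0.3, -0.7]
grip_width: 0.07
grip_force: 0.0
```

move_arm(
  series="0 0 0 0 0 0;0 0 0 0 0 0;0 0 0 0 0 0;0 0 0 0 0 0;0 0 0 0 0 0;0 0 0 0 0 0;0 0 0 0 0 0;0 0 0 0 0 0",
  jaw=0,
)

```text
time: 17.65
position: [0.4799, 0.1497, 0.0645]
tool_rot: [0.678, 0.735, 0.0, 0.0]
ft_force: [-1.1, 0.6, 6.1]
grip_width: 0.0439
grip_force: 25.0
```

move_arm(
  series="0 0 -20 0 0 0;0 0 -50 0 0 0;0 0 -90 0 0 0;0 0 -130 0 0 0;0 0 -155 0 0 0;0 0 -155 0 0 0",
)

```text
time: 18.15
position: [0.4831, 0.1502, 0.224]
tool_rot: [0.678, 0.735, 0.005, 0.004]
ft_force: [0.5, 0.9, -1.9]
grip_width: 0.0437
grip_force: 25.0
```

```bash
python3 - <<'E'
from bath import *
F=fr(.4855,-.215,np.radians(-14))
x,y,_=F([0,-.063,0]);row(x,y,.22,76)
E
```

```text
t 18.15 row [-4.239e+02 -4.760e+01  4.000e-01] [ 0.7 -0.1 18.7] rows>= 10.2
```

move_arm(
  series="-424 -48 0 0 0 18.7;-424 -48 0 0 0 18.7;-424 -48 0 0 0 18.7;-424 -48 0 0 0 18.7;-424 -48 0 0 0 18.7;-424 -48 0 0 0 18.7;-424 -48 0 0 0 18.7;-424 -48 0 0 0 18.7",
)

```text
time: 18.82
position: [0.4679, -0.1849, 0.2173]
tool_rot: [0.788, 0.615, -0.0, -0.001]
ft_force: [0.4, -0.5, -1.4]
grip_width: 0.044
grip_force: 25.0
```

```bash
python3 - <<'E'
from bath import *
F=fr(.4855,-.215,np.radians(-14))
x,y,_=F([0,-.064,0]);row(x,y,.22,76)
E
```

```text
t 18.82 row [-88.9  24.4  -5.9] [-0.1 -0.1 -0. ] rows>= 2.2
```

move_arm(
  series="-89 24 -6 0 0 0;-89 24 -6 0 0 0;-89 24 -6 0 0 0;-89 24 -6 0 0 0;-89 24 -6 0 0 0;-89 24 -6 0 0 0",
)

```text
time: 19.32
position: [0.47, -0.2737, 0.2233]
tool_rot: [0.788, 0.616, -0.0, -0.002]
ft_force: [-0.8, 0.2, -1.8]
grip_width: 0.044
grip_force: 25.0
```

```bash
python3 - <<'E'
from bath import *
F=fr(.4855,-.215,np.radians(-14))
x,y,_=F([0,-.064,0]);row(x,y,.095,76)
p=robot.camera('wrist')
for n in ['block_tall','block_middle']:
  for f in ['tip_of','search_frame']:
    r=getattr(robot,f)(p,n)[:2];print(n,[(np.round(a['xyz'],4).tolist(),round(a['p'],2)) for a in r])
cv2.imwrite('pics/c2.png',cv2.resize(p['img'][20:260,200:440,::-1],None,fx=2.5,fy=2.5,interpolation=cv2.INTER_CUBIC))
E
```

```text
t 19.32 row [ -3.6   1.3 125.3] [-0.2 -0.1  0. ] rows>= 3.0
block_tall [([0.4887, -0.1908, 0.0269], 0.86)]
block_tall [([0.4875, -0.1867, 0.1172], 0.75)]
block_middle [([0.4849, -0.2309, 0.0268], 0.56)]
block_middle [([0.485, -0.2279, 0.1056], 0.85)]
```

View pics/c2.png

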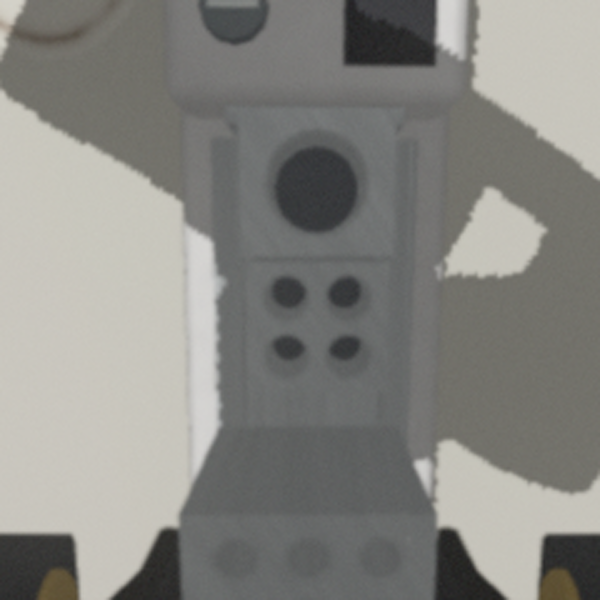

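The tall block (well at (316,189)) and the middle one (wells around (316,320)) stand square with at most a hairline gap. The short block is held in front of them. Lowering it with a little room, then pushing the row up.

move_arm(
  series="-4 1 0 0 0 0;-4 1 25 0 0 0;-4 1 55 0 0 0;-4 1 85 0 0 0;-4 1 105 0 0 0;-4 1 116 0 0 0;-4 1 122 0 0 0;-4 1 122 0 0 0",
)

```text
time: 20.23
position: [0.4709, -0.2796, 0.1018]
tool_rot: [0.788, 0.616, -0.0, -0.001]
ft_force: [0.0, 0.2, -1.7]
grip_width: 0.0437
grip_force: 25.0
```

move_arm(
  series="2 0 0 0 0 0;3.5 0 0 0 0 0;5 0 0 0 0 0;5 0 0 0 0 0",
)

```text
time: 20.57
position: [0.4731, -0.2755, 0.1039]
tool_rot: [0.788, 0.616, 0.0, 0.002]
ft_force: [0.9, -1.7, -1.5]
grip_width: 0.0435
grip_force: 25.0
```

move_arm(
  series="1.5 0 0 0 0 0;3 0 0 0 0 0;4 0 0 0 0 0;4 0 0 0 0 0",
)

```text
time: 20.9
position: [0.4739, -0.2731, 0.1036]
tool_rot: [0.788, 0.616, -0.001, 0.002]
ft_force: [-2.3, -6.3, 0.8]
grip_width: 0.0437
grip_force: 25.0
```

move_arm(
  series="-1 0 0 0 0 0;-1 0 5 0 0 0;-1 0 9 0 0 0;-1 0 12 0 0 0;-1 0 13 0 0 0;-1 0 13 0 0 0",
)

```text
time: 21.4
position: [0.4733, -0.273, 0.0892]
tool_rot: [0.788, 0.615, -0.0, 0.001]
ft_force: [-0.9, -5.9, -1.4]
grip_width: 0.044
grip_force: 25.0
```

move_arm(
  series="0 0 1 0 0 0;0 0 2 0 0 0;0 0 2 0 0 0",
)

```text
time: 21.65
position: [0.4733, -0.2731, 0.0885]
tool_rot: [0.788, 0.616, -0.0, 0.001]
ft_force: [-3.0, -5.4, 8.0]
grip_width: 0.0435
grip_force: 25.0
```

move_arm(
  series="0 0 0 0 0 0;0 0 0 0 0 0;0 0 0 0 0 0;0 0 -30 0 0 0;0 0 -70 0 0 0;0 0 -110 0 0 0;0 0 -130 0 0 0;0 0 -130 0 0 0",
  jaw=0.8,
)

```text
time: 22.32
position: [0.4753, -0.2731, 0.2221]
tool_rot: [0.788, 0.616, 0.001, 0.004]
ft_force: [0.2, -0.2, 0.4]
grip_width: 0.0691
grip_force: 0.0
```

```bash
python3 - <<'E'
from bath import *
F=fr(.4755,.177,np.radians(4.7));x,y,_=F([0,-.070,0]);row(x,y,.19,94.7)
p=robot.camera('wrist')
for n in ['block_tall','block_middle','block_short']:
    r=robot.tip_of(p,n)[:1];print(n,[(np.round(a['xyz'],4).tolist(),round(a['p'],2)) for a in r])
cv2.imwrite('pics/c3.png',cv2.resize(p['img'][0:240,200:440,::-1],None,fx=2.5,fy=2.5,interpolation=cv2.INTER_CUBIC))
E
```

```text
t 22.32 row [370.6 -86.5  27.1] [  0.4   0.3 -18.7] rows>= 9.1
block_tall [([0.4937, -0.1885, 0.028], 0.83)]
block_middle [([0.4867, -0.2287, 0.0255], 0.78)]
block_short [([0.4718, -0.2652, 0.0276], 0.6)]
```

View pics/c3.png

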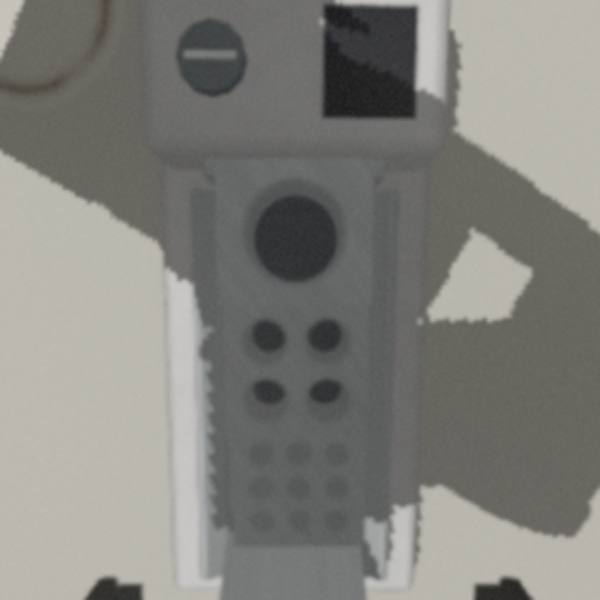

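The row stands square and tight against the stop: one-well at (295,238), four-well at (297,363), nine-well at (298,487), with no visible gaps. The channel is centred on it. Next, the wedge.

move_arm(
  series="370 -86 25 0 0 -18.7;370 -86 25 0 0 -18.7;370 -86 25 0 0 -18.7;370 -86 25 0 0 -18.7;370 -86 25 0 0 -18.7;370 -86 25 0 0 -18.7;370 -86 25 0 0 -18.7;370 -86 25 0 0 -18.7",
)

```text
time: 23.18
position: [0.4766, 0.0628, 0.1936]
tool_rot: [0.678, 0.735, -0.001, -0.002]
ft_force: [1.4, 1.0, -0.1]
grip_width: 0.0696
grip_force: 0.0
```

```bash
python3 - <<'E'
from bath import *
F=fr(.4755,.177,np.radians(4.7));x,y,_=F([0,-.070,0]);row(x,y,.077,94.7)
p=robot.camera('wrist')
for f in ['tip_of','search_frame']:print([(np.round(a['xyz'],4).tolist(),round(a['p'],2)) for a in getattr(robot,f)(p,'wedge')[:1]])
E
```

```text
t 23.18 row [ 43.8   8.7 113.7] [-0.3 -0.1 -0.1] rows>= 2.9
[([0.4795, 0.1172, 0.0052], 0.68)]
[([0.4816, 0.1039, 0.0831], 0.62)]
```

move_arm(
  series="25 4 0 0 0 0;44 6 20 0 0 0;44 6 45 0 0 0;44 6 70 0 0 0;44 6 95 0 0 0;44 6 108 0 0 0;44 6 113 0 0 0;44 6 113 0 0 0",
)

```text
time: 24.0
position: [0.4797, 0.1037, 0.0808]
tool_rot: [0.678, 0.735, -0.002, -0.002]
ft_force: [0.2, -0.2, 0.0]
grip_width: 0.0697
grip_force: 0.0
```

```bash
python3 - <<'E'
from bath import *
F=fr(.4755,.177,np.radians(4.7));x,y,_=F([0,-.070,0]);row(x,y,.077,94.7)
E
```

```text
t 24.0 row [3.4 1.8 0.8] [-0.3 -0.  -0.1] rows>= 0.1
```

move_arm(
  series="3 2 0 0 0 0;3 2 0 0 0 0;3 2 0 0 0 0;3 2 0 0 0 0;3 2 0 0 0 0;3 2 0 0 0 0;3 2 0 0 0 0;3 2 0 0 0 0",
  jaw=0,
  newtons=45,
)

```text
time: 24.67
position: [0.4829, 0.1082, 0.0833]
tool_rot: [0.678, 0.735, 0.0, 0.0]
ft_force: [-1.7, 0.7, 6.2]
grip_width: 0.0437
grip_force: 45.0
```

move_arm(
  series="0 0 0 0 0 0;0 0 -10 0 0 0;0 0 -35 0 0 0;0 0 -70 0 0 0;0 0 -110 0 0 0;0 0 -145 0 0 0;0 0 -145 0 0 0;0 0 -145 0 0 0",
)

```text
time: 25.33
position: [0.4837, 0.1082, 0.2301]
tool_rot: [0.678, 0.735, 0.002, 0.002]
ft_force: [-1.1, 0.7, -0.9]
grip_width: 0.044
grip_force: 45.0
```

```bash
python3 - <<'E'
from bath import *
o=robot.get_obs();print(o['grip_width'],o['grip_force'])
row(.4651,-.306,.22,76)
E
```

```text
0.04395319653352247 44.9990226351656
t 25.33 row [-411.3  -52.4    7. ] [ 0.3 -0.  18.7] rows>= 9.9
```

move_arm(
  series="-411 -52 5 0 0 18.7;-411 -52 5 0 0 18.7;-411 -52 5 0 0 18.7;-411 -52 5 0 0 18.7;-411 -52 5 0 0 18.7;-411 -52 5 0 0 18.7;-411 -52 5 0 0 18.7;-411 -52 5 0 0 18.7",
)

```text
time: 26.0
position: [0.4659, -0.2259, 0.2216]
tool_rot: [0.788, 0.615, -0.001, -0.002]
ft_force: [0.4, 0.0, -1.0]
grip_width: 0.0436
grip_force: 45.0
```

```bash
python3 - <<'E'
from bath import *
row(.4649,-.3067,.22,76)
E
```

```text
t 26.0 row [-78.6  18.6  -1.7] [-0.3 -0.1 -0.1] rows>= 1.9
```

move_arm(
  series="-79 18 -2 0 0 0;-79 18 -2 0 0 0;-79 18 -2 0 0 0;-79 18 -2 0 0 0;-79 18 -2 0 0 0;-79 18 -2 0 0 0",
)

```text
time: 26.5
position: [0.4652, -0.3037, 0.2243]
tool_rot: [0.788, 0.616, -0.0, -0.002]
ft_force: [0.3, -0.9, -0.3]
grip_width: 0.0437
grip_force: 45.0
```

```bash
python3 - <<'E'
from bath import *
row(.4649,-.3067,.15,76)
p=robot.camera('wrist')
cv2.imwrite('pics/c4.png',cv2.resize(p['img'][0:300,170:470,::-1],None,fx=2,fy=2,interpolation=cv2.INTER_CUBIC))
for n in ['wedge_seat','wedge']:print([(np.round(a['xyz'],4).tolist(),round(a['p'],2)) for a in robot.tip_of(p,n)[:1]])
E
```

```text
t 26.5 row [-3.1  0.7 71.3] [-0.2 -0.1  0. ] rows>= 1.7
[([0.4683, -0.2912, 0.0378], 0.67)]
[([0.4656, -0.2936, 0.1435], 0.79)]
```

View pics/c4.png

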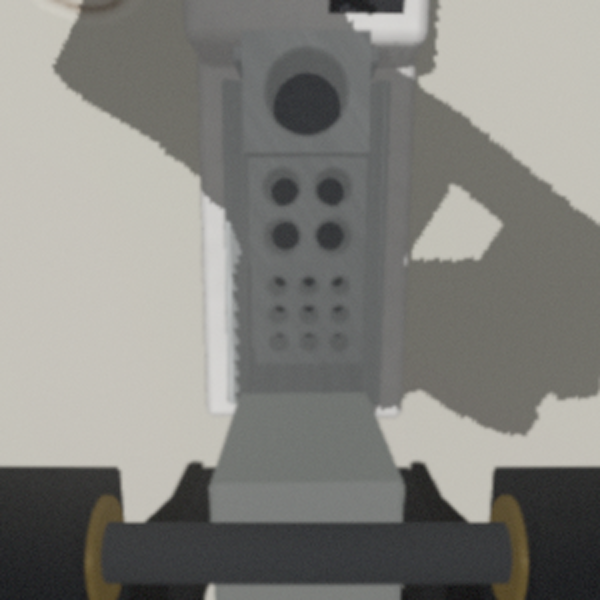

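The wedge hangs straight over the last gap, its upright face at row ~395 behind the short block, whose edge is at row 362. Lowering.

move_arm(
  series="-3 0.7 0 0 0 0;-3 0.7 15 0 0 0;-3 0.7 35 0 0 0;-3 0.7 55 0 0 0;-3 0.7 75 0 0 0;-3 0.7 87 0 0 0;-3 0.7 93 0 0 0;-3 0.7 93 0 0 0",
)

```text
time: 27.32
position: [0.4657, -0.3081, 0.1315]
tool_rot: [0.788, 0.616, -0.0, -0.001]
ft_force: [0.0, 0.1, -1.0]
grip_width: 0.0441
grip_force: 45.0
```

```bash
python3 - <<'E'
from bath import *
row(.4649,-.3067,.1095,76)
print(robot.get_obs()['ft_force'])
E
```

```text
t 27.32 row [ 1.2 -1.  19. ] [-0.1 -0.1  0. ] rows>= 0.5
[ 0.02480342  0.10016792 -1.02841317]
```

move_arm(
  series="1 -1 4 0 0 0;1 -1 8 0 0 0;1 -1 12 0 0 0;1 -1 14 0 0 0;1 -1 14 0 0 0",
)

```text
time: 27.73
position: [0.4659, -0.3061, 0.1191]
tool_rot: [0.789, 0.615, 0.001, -0.001]
ft_force: [2.8, 5.6, 1.1]
grip_width: 0.0436
grip_force: 45.0
```

move_arm(
  series="1 0 2 0 0 0;2 0 4 0 0 0;2 0 6 0 0 0;2 0 7 0 0 0;2 0 7 0 0 0",
)

```text
time: 28.15
position: [0.4664, -0.304, 0.1139]
tool_rot: [0.789, 0.615, 0.001, -0.001]
ft_force: [1.1, 8.3, 15.7]
grip_width: 0.0439
grip_force: 45.0
```

move_arm(
  series="0 0 1 0 0 0;0 0 1.5 0 0 0;0 0 1.5 0 0 0",
)

```text
time: 28.4
position: [0.4665, -0.3039, 0.1138]
tool_rot: [0.789, 0.615, 0.001, -0.0]
ft_force: [0.0, 10.5, 24.5]
grip_width: 0.0436
grip_force: 45.0
```

move_arm(
  series="0 0 -1 0 0 0;0 0 -1 0 0 0;0 0 -1 0 0 0;0 0 -2 0 0 0;0 0 -20 0 0 0;0 0 -50 0 0 0;0 0 -90 0 0 0;0 0 -110 0 0 0",
  jaw=0.8,
)

```text
time: 29.07
position: [0.4668, -0.3072, 0.2232]
tool_rot: [0.788, 0.615, 0.0, 0.002]
ft_force: [-0.0, -1.7, -0.1]
grip_width: 0.0692
grip_force: 0.0
```

move_arm(
  series="-30 0 -20 0 0 0;-60 0 -30 0 0 0;-60 0 -30 0 0 0;-60 0 -30 0 0 0",
)

```text
time: 29.4
position: [0.451, -0.366, 0.2505]
tool_rot: [0.789, 0.614, -0.0, 0.001]
ft_force: [0.5, 0.6, -1.2]
grip_width: 0.0696
grip_force: 0.0
```

```bash
python3 - <<'E'
from bath import *
p=robot.camera('wrist')
cv2.imwrite('pics/c5.png',cv2.resize(p['img'][0:300,170:470,::-1],None,fx=2,fy=2,interpolation=cv2.INTER_CUBIC))
for c in ['wrist','top']:
  if c=='top':p=robot.camera(c)
  for n in ['block_tall','block_middle','block_short','wedge']:print(c,n,[(np.round(a['xyz'],4).tolist(),round(a['p'],2)) for f in ('tip_of','search_frame') for a in getattr(robot,f)(p,n)[:1]])
E
```

```text
wrist block_tall []
wrist block_middle [([0.4836, -0.2305, 0.1044], 0.65)]
wrist block_short [([0.4674, -0.266, 0.0292], 0.66), ([0.4729, -0.2659, 0.0975], 0.87)]
wrist wedge [([0.4655, -0.2941, 0.0321], 0.55), ([0.464, -0.3085, 0.1147], 0.64)]
top block_tall [([0.494, -0.1936, 0.0273], 0.67), ([0.4942, -0.1911, 0.1202], 0.65)]
top block_middle [([0.4811, -0.2305, 0.0289], 0.45), ([0.4788, -0.2308, 0.1086], 0.55)]
top block_short [([0.4726, -0.267, 0.0333], 0.47), ([0.4723, -0.2687, 0.0976], 0.58)]
top wedge [([0.4674, -0.2917, 0.0361], 0.38), ([0.4769, -0.2946, 0.1138], 0.54)]
```

View pics/c5.png

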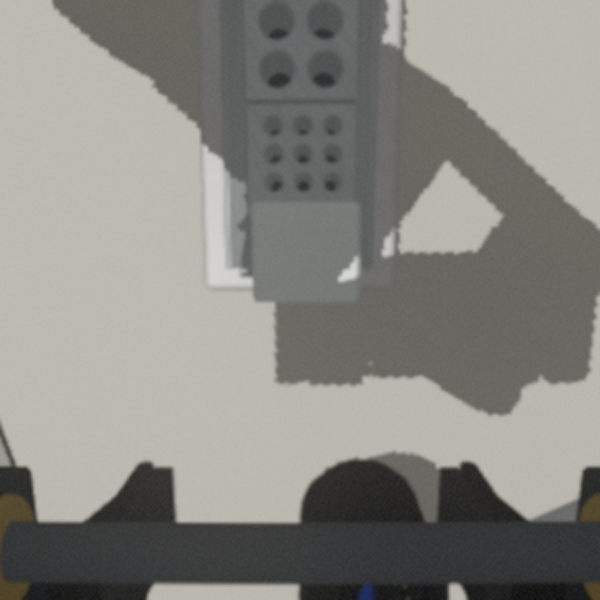

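The wedge top at (306,250) is square and touches the short block, whose wells are at (302,155). The networks put the wedge origin at z of about 0.032–0.036, and the row is tight. Handing in.

```bash
python3 -c "
from rig import robot
print(robot.hand_in())"
```

```text
the job is handed in; nothing more can be done
None
```

I handed the job in after about 30 s of robot time: the three blocks stand in order and tight against the stop, the wedge is jammed in the last gap, and I did not touch the tube rack, pen cup or sample box; no verdict was returned.

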